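# Set the light stage to check flux paste

## Robot

A 7-joint arm with a two-finger parallel gripper is mounted at the origin on a cart in front of the work surface, level with it; the furniture and walls round the work are solid. World frame = base frame: x ahead of the robot, y to its left, z up, the work surface at z = 0. Lengths are in m, angles in rad, forces in N, time in s.
With the tool pointing down it reaches from about 0.425 to 0.875 m from the base axis. Payload 4.7 kg.
Tool frame: the origin (TCP) lies on the centre line of the jaws, within the pads' length; the fingertips stand 25 mm ahead of it and the grasp point (between the pads) lies 6 mm ahead of it (r.tips_ahead is the distance from the TCP to the fingertips, in m); x points along the fingers, y is the direction in which the jaws open and shut, and the axes are right-handed (so a half turn about x gives the same grasp; the last joint's range is limited). The gripper opens to 87 mm and grips with 3 to 60 N. Pads are 19 mm wide; open, the fingers measure 117 mm over their backs; the gripper's body (75 mm by 190 mm) begins 51 mm behind the grasp point.
Start: joints at [1.278, 0.321, -0.07, 1.45, 0.023, 1.371, -0.057], TCP at [0.196, -0.62, 0.212] pointing down, gripper open.
Joint ranges: [-2.86, 2.86], [-0.3, 2.09], [-1.38, 1.24], [0.06, 2.45], [-1.56, 4.7], [0.09, 2.05], [-2.69, 2.69]. Speed limits (rad/s): [2.57, 2.57, 3.14, 3.14, 3.14, 3.14, 3.14].

## Interface

Orientations are given as [roll, pitch, yaw] about the fixed x, y, z axes, in that order (R = Rz(yaw) Ry(pitch) Rx(roll)).
In Python, from cell import r, move_gripper, kinematics, viewer, ticket, status gives the robot as it stands. Calls block until the motion is done:
- r.reach(position, orientation): joint-space move of the TCP to a pose.
- r.move_l(position, rotation=None, vel=0.15): straight line of the TCP; rotation=None keeps the orientation; vel is the mean speed in m/s.
- r.set_joints(angles): joint-space move.
- move_gripper(opening): finger opening in m; the grip force is fixed at half the most; returns when the fingers have stopped.
- r.dwell(seconds).
- kinematics.inverse_kinematics(position, orientation): joint angles nearest the present ones, or None.
- viewer.read_camera(name): name is "scene" or "top" or "wrist"; returns a dict with "color" (384x512x3 uint8, blue, green, red), "depth" (384x512 float32, m along the optical axis (not along the pixel's ray), 0 where there is no reading), "vfov" (degrees; the focal length in pixels is half the picture's height over the tangent of half this angle, whatever the lens; pixels are square), "cx", "cy" (the principal point, pixels), "world_from_camera" (4x4, takes a point from camera to world coordinates). Camera axes: x right, y down, z forward; pixel columns grow to the right and rows downward; lengths in m; the calibration is good to about 2 mm. A picture is of the moment at which its call begins.
A pose or a line that the arm cannot do raises r.Unreachable and nothing moves.
- ticket.sign_off(): hands the job in, once; it reports no verdict.
Readings, each from a call of its own:
- status.current_clock(): time.
- status.current_q(): joint angles.
- status.current_dq(): joint speeds.
- status.current_tau(): joint torques, N m.
- status.current_ee_pos(): TCP position.
- status.current_ee_rot(): TCP orientation.
- status.current_ft_force(): force on the tool from outside, world axes, zero at the start.
- status.current_ft_torque(): the same for the moment, N m.
- status.current_finger_gap(): finger opening in m.
Only numpy, scipy, OpenCV 4.12 (cv2) and the standard library are available. Lean on these libraries where they do the work, as an engineer would, in place of code of your own. Each camera call takes 0.05 s, during which the arm holds its last target. There are 200 camera calls.

## Task

Set up the light stage for checking the flux paste: with the fingertips, gently push the small glass dish across the black stage until it rests against both stop pins over the window, then push the iris lever round, gently too, until the index line on its ring stands at the scale mark with the second-smallest spot. Only push: do not lift the dish or tip it, and leave everything else lying where it is.

Things in the scene. Friction and masses are not known exactly. Their poses are not given: they have to be found in the camera images.
- light_stage: Round fixed instrument: grey foot 172 mm across, 13 mm high; knurled steel ring 151 mm across, 23 to 45 mm above the desk, turning about the upright axis through the window's centre; flat black stage plate on top, 132 mm across, 48 mm above the desk. Origin: centre of the underside. Its -x is its front, roughly towards the robot; z is up.
- window (a point): Centre of the round window (39 mm across) in the black stage, level with its surface; axes as the light stage's. Two steel stop pins, 6 mm across and 10 mm high, stand behind it at x, y = (+19, +16) and (+19, -16) mm in this frame. A dish resting against both is centred on this point within about 1 mm.
- mark_2 (a point): Long scale mark of the second-smallest spot (4 mm), 60.5 mm from the window's centre, second from the left seen from the front, 0.35 rad left of -x. The white scale on the stage's front edge has five long marks 0.35 rad apart, short ones between; the spots inside them grow from 2 mm at the left (closed) to 9.5 mm at the right (open). The dish may hide some at the start.
- dish_center (a point): Centre, half-way up, of the small round glass dish with flux paste: 43 mm across, 10 mm tall, about 20 g, loose on the black stage in front of the window. It slides under a few tenths of a newton. A larger dish on the cutting mat is not meant.
- lever_post (a point): Middle of the upright black post at the end of the iris lever: 10 mm across, 22 to 46 mm above the desk, 100 mm from the ring's axis; the desk below it is free. The lever is a 6 mm square bar, 27 to 33 mm up, from a clamp on the ring (16 mm wide, out to 79 mm from the axis) to the post. The black index line on the ring's upper face points along it.
- iris_ring (a joint): Angle of the iris ring and lever, rad: 0 when the lever points straight to the front (-x of the light stage), growing counter-clockwise seen from above (lever to the right seen from the front: iris opens). Stops at -0.76 and +0.76; the second-smallest spot's mark is at -0.35. It starts to the right of that. About 1.4 N at the post moves it; it stays where left.
- dish: The same small glass dish; origin at the centre of its underside.
- flux_brush: Bystander: thin flux brush with red and natural handle, 9x177x9 mm, lying to the right of the light stage (-y in its frame), along its x. Origin: centre of its underside.
- scriber: Bystander: scriber with a pale blue handle, 10x118x8 mm, lying to the left of the light stage (+y in its frame), along its x. Origin: centre of the underside.
- primer_jar: Bystander: paint jar with a black screw cap, 66 mm across, 70 mm tall. Origin: centre of the underside.
- masking_tape: Bystander: roll of masking tape lying flat, 104 mm across, 25 mm tall. Origin: centre of the underside.
- solder_reel: Bystander: reel of solder wire standing on its flange, 86x62x35 mm. Origin: centre of the underside.
- spectacles: Bystander: spectacles lying on the notebook, 141x142x42 mm. Origin: centre of the underside.
Not all that is in view belongs to the job. What is shaped like the dish but turquoise is not meant.

How it is judged:
By the outcome, as a careful person would: the job done as asked, in the order asked, and still so for the second after the job is handed in, with the robot touching nothing.
It also fails if it takes over 58 s, if anything falls off the work surface, if the arm or the gripper's body presses on something with over 40 N, if the wrist force passes 120 N, or if a joint passes its speed limit or range.

## Working session

There is one attempt and no reset: what is moved stays moved. The work goes in short steps, each a Python script; the robot and the scene stay as the last script left them, time stands still between calls to the robot, and variables do not carry over. Pictures are saved under pics/ and viewed, about 8 in all and at most 12, crops included, and the job is handed in when it is done.

```bash
ls; mkdir -p pics
cat > h.py <<'E'
import numpy as np, cv2
from cell import r, move_gripper, kinematics, viewer, ticket, status
def snap(n):
    return viewer.read_camera(n)
def ray(c,u,v):
    h=c["color"].shape[0]; f=h/2/np.tan(np.radians(c["vfov"])/2)
    T=np.array(c["world_from_camera"]); d=T[:3,:3]@np.array([(u-c["cx"])/f,(v-c["cy"])/f,1])
    return T[:3,3],d
def onplane(c,u,v,z):
    o,d=ray(c,u,v); return o+d*(z-o[2])/d[2]
def proj(c,p):
    h=c["color"].shape[0]; f=h/2/np.tan(np.radians(c["vfov"])/2)
    T=np.array(c["world_from_camera"]); q=T[:3,:3].T@(np.array(p)-T[:3,3])
    return np.array([f*q[0]/q[2]+c["cx"],f*q[1]/q[2]+c["cy"]])
E
python3 - <<'E'
from h import *
for n in("top","scene"):
    c=snap(n); np.save(f"pics/{n}0.npy",c,allow_pickle=True)
    print(n,c["vfov"],c["cx"],c["cy"],np.round(c["world_from_camera"],3).tolist())
    cv2.imwrite(f"pics/{n}0.png",cv2.resize(c["color"],(800,600),interpolation=cv2.INTER_CUBIC))
print(status.current_clock(),status.current_ee_pos(),status.current_ee_rot(),status.current_finger_gap())
E
```

```text
pics
top 45.22465234053949 255.78951243889244 193.26170623794474 [[-0.018, -0.995, 0.103, 0.436], [-1.0, 0.02, 0.015, -0.031], [-0.017, -0.103, -0.995, 1.274], [0.0, 0.0, 0.0, 1.0]]
scene 53.19204252727722 257.34895612714945 196.7899637835149 [[0.468, -0.368, 0.804, -0.23], [-0.884, -0.211, 0.418, -0.437], [0.016, -0.906, -0.424, 0.472], [0.0, 0.0, 0.0, 1.0]]
0.1 [ 0.19611949 -0.61919566  0.21127706] [-1.51339395  1.56912764  1.93506463] 0.08724759068127616
```

View pics/top0.png

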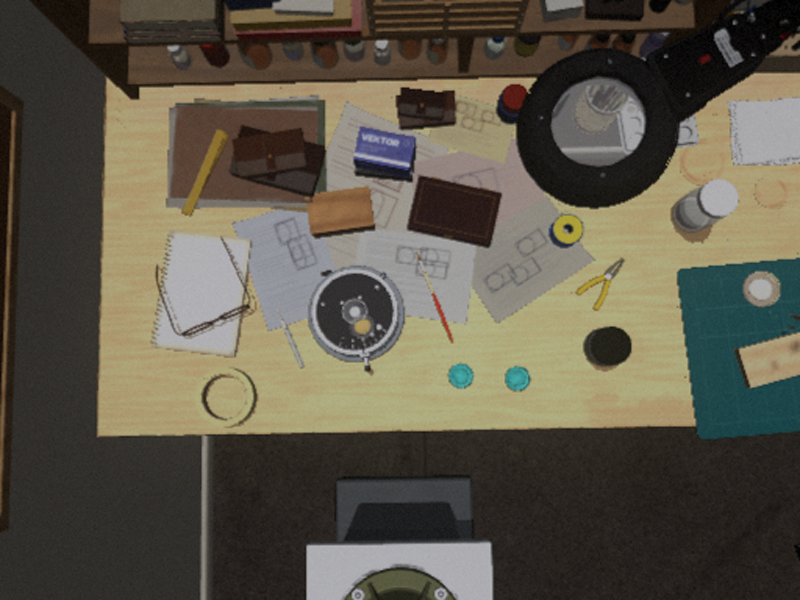

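View pics/scene0.png

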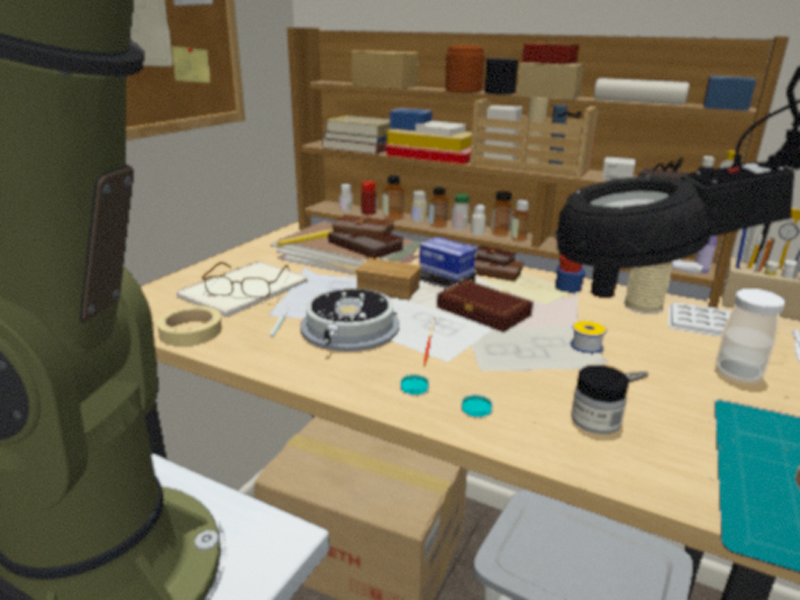

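The top view shows the light stage at (356,313), with the amber dish on it at about (361,325) and the lever post at (368,370).

Things that could be taken for the dish:
- Amber dish on the black stage, (361,325): chosen by the description.
- Larger dish on the cutting mat, (761,289).
- Turquoise dishes, (460,376) and (516,378).

I'll check the choice in a close crop.

Run:
```python
from h import *
c=np.load("pics/top0.npy",allow_pickle=True).item()
im=c["color"]; k=1.5625
x0,y0=190,160; cr=im[y0:y0+85,x0:x0+85]
cv2.imwrite("pics/crop0.png",cv2.resize(cr,(595,595),interpolation=cv2.INTER_CUBIC))
print("stage",onplane(c,356/k,313/k,.048),"dish",onplane(c,361/k,325/k,.053),"post",onplane(c,368/k,370/k,.046))
```

```text
stage [0.54565572 0.06211916 0.048     ] dish [0.52456075 0.05346855 0.053     ] post [0.44823048 0.04300735 0.046     ]
```

View pics/crop0.png

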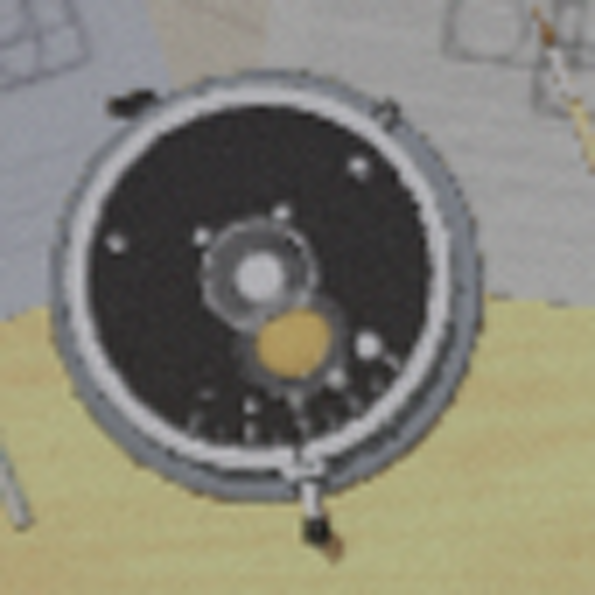

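The crop confirms it: the small amber-paste dish at crop (293,342) sits in front of the window at (260,275). The pins are at (203,236) and (283,212), and the lever post is at (318,528). The stage's front points about 17° right of straight down in the picture. Next I'll move in for a wrist view.

```bash
cat >> h.py <<'E'
from scipy.spatial.transform import Rotation as R
def down(yaw):
    """tool pointing down, jaw axis y at angle yaw in the xy plane"""
    x=np.array([0,0,-1.]); y=np.array([np.cos(yaw),np.sin(yaw),0]); 
    return R.from_matrix(np.c_[x,y,np.cross(x,y)]).as_euler("xyz").tolist()
E
python3 - <<'E'
from h import *
print("jaw y now",R.from_euler("xyz",status.current_ee_rot()).as_matrix()[:,1])
for yaw in (.3+np.pi/2,.3-np.pi/2):
    print(yaw,kinematics.inverse_kinematics([.47,.04,.28],down(yaw)))
best=min((.3+np.pi/2,.3-np.pi/2),key=lambda w:abs((kinematics.inverse_kinematics([.47,.04,.28],down(w)) or [9]*7)[6]))
r.reach([.47,.04,.28],down(best))
c=snap("wrist"); np.save("pics/w1.npy",c,allow_pickle=True)
cv2.imwrite("pics/w1.png",cv2.resize(c["color"],(800,600),interpolation=cv2.INTER_CUBIC))
print(best,status.current_clock(),c["vfov"],np.round(c["world_from_camera"],3).tolist(),status.current_ee_pos())
E
```

```text
jaw y now [ 0.30207196 -0.95328367 -0.00166594]
1.8707963267948966 [ 0.71758172 -0.08276266 -0.79903673  1.74076027 -0.05965583  1.45881647
  1.79772925]
-1.2707963267948965 [ 0.02883339 -0.07852842 -0.15930201  1.75966292 -0.01252192  1.45947651
 -1.3993911 ]<sys>:0: UserWarning: Gimbal lock detected. Setting third angle to zero since it is not possible to uniquely determine all angles.
<stdin>:5: UserWarning: Gimbal lock detected. Setting third angle to zero since it is not possible to uniquely determine all angles.
Traceback (most recent call last):
ValueError: The truth value of an array with more than one element is ambiguous. Use a.any() or a.all()
```

```bash
sed -i '1i import warnings; warnings.filterwarnings("ignore")' h.py
python3 - <<'E'
from h import *
r.reach([.47,.04,.28],down(.3-np.pi/2))
c=snap("wrist"); np.save("pics/w1.npy",c,allow_pickle=True)
cv2.imwrite("pics/w1.png",cv2.resize(c["color"],(800,600),interpolation=cv2.INTER_CUBIC))
print(status.current_clock(),c["vfov"],np.round(c["world_from_camera"],3).tolist(),status.current_ee_pos())
E
```

```text
2.6917 67.50127782472231 [[0.294, -0.921, -0.255, 0.54], [-0.956, -0.283, -0.08, 0.06], [0.002, 0.268, -0.963, 0.452], [0.0, 0.0, 0.0, 1.0]] [0.47016457 0.0390598  0.27985055]
```

View pics/w1.png

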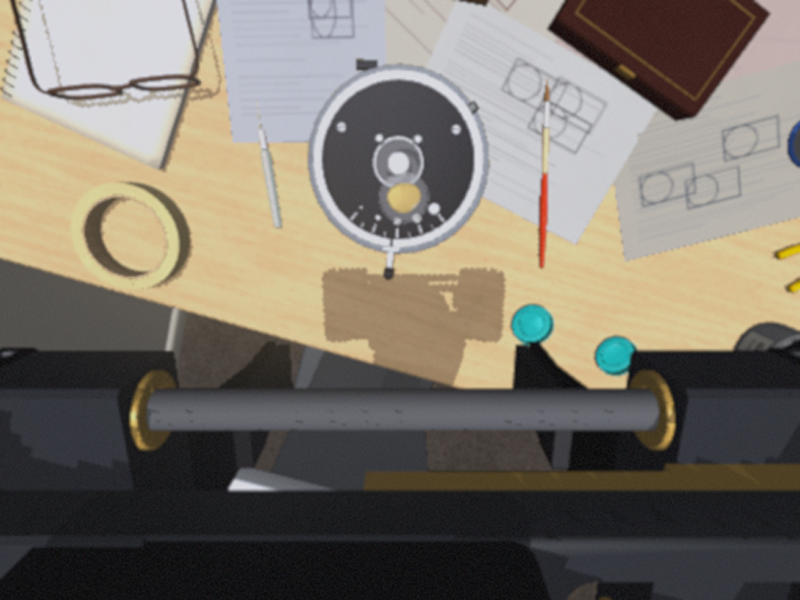

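The wrist view shows the window at (398,161), pins at (380,138) and (418,138), and the dish at (404,198). The index line and lever run down to the post at (389,272), and the scale marks lie along the front arc. Now I'll measure these with masks.

```bash
cat > meas.py <<'E'
from h import *
def blob(m,lo,hi,near,rad):
    n,_,s,ce=cv2.connectedComponentsWithStats(m.astype(np.uint8))
    L=[(np.hypot(*(ce[i]-near)),i) for i in range(1,n) if lo<=s[i,4]<=hi]
    L=[l for l in L if l[0]<rad]
    return ce[min(L)[1]] if L else None
def disc(c,guess):
    """centre of stage by the black plate's hull ellipse"""
    im=c["color"]; g=im.max(2); m=np.zeros(g.shape,np.uint8)
    g0=proj(c,[*guess,.048]); px=np.hypot(*(proj(c,[guess[0],guess[1]+.068,.048])-g0))
    cv2.circle(m,tuple(int(v) for v in g0),int(px),1,-1)
    d=((g<75)&(m>0)).astype(np.uint8)
    n,lab,s,_=cv2.connectedComponentsWithStats(d); i=1+np.argmax(s[1:,4])
    pts=np.argwhere(lab==i)[:,::-1].astype(np.int32); h=cv2.convexHull(pts)
    w=np.array([onplane(c,*p[0],.048)[:2] for p in h])
    A=np.c_[2*w,np.ones(len(w))]; s=np.linalg.lstsq(A,(w**2).sum(1),rcond=None)[0]
    return s[:2],np.sqrt(s[2]+s[0]**2+s[1]**2)
def paste(c,guess,z=.051):
    hsv=cv2.cvtColor(c["color"],cv2.COLOR_BGR2HSV)
    m=(hsv[...,0]>12)&(hsv[...,0]<30)&(hsv[...,1]>80)&(hsv[...,2]>90)
    b=blob(m,20,3000,proj(c,[*guess,z]),25); return None if b is None else onplane(c,*b,z)[:2]
E
python3 - <<'E'
from meas import *
k=1.5625
c=np.load("pics/w1.npy",allow_pickle=True).item()
C=disc(c,[.5457,.062]); print("disc",C)
print("window",onplane(c,398/k,161/k,.048)[:2])
P=[onplane(c,u/k,138/k,.058)[:2] for u in(380,418)]; print("pins",P)
d=P[0]-P[1]; print("yaw from pins",np.arctan2(d[1],d[0])-np.pi/2)
print("paste",paste(c,[.525,.053]),"dish rim px",onplane(c,404/k,199/k,.053))
p=onplane(c,389/k,272/k,.046)[:2]; v=C[0]-p; print("post",p,np.hypot(*v),"lever dir",np.arctan2(v[1],v[0]))
x0,y0=185,20
cv2.imwrite("pics/w1c.png",cv2.resize(c["color"][y0:y0+165,x0:x0+140],(680,800*165*680//(140*800)),interpolation=cv2.INTER_CUBIC)[200:800])
D=c["depth"]
for u,v in((340,100),(398,230),(404,198),(400,110)): print(u,v,(lambda o,d,z:(o+d*z)[2])(*ray(c,u/k,v/k),D[int(v/k),int(u/k)]))
t=np.load("pics/top0.npy",allow_pickle=True).item(); print("top: disc",disc(t,[.5457,.062]),"paste",paste(t,[.525,.053]))
E
```

```text
disc (array([0.55763867, 0.02383859]), np.float64(0.03432931997458069))
window [0.5492903 0.0651425]
pins [array([0.56211867, 0.0845852 ]), array([0.57138614, 0.05448749])]
yaw from pins 0.29870054907806565
paste [0.52196205 0.05238782] dish rim px [0.52049175 0.05086629 0.053     ]
post [0.45307658 0.04448105] 0.10658020799034636 lever dir -0.19491184660462113
340 100 0.04473107787864
398 230 0.04747802260288053
404 198 0.05262320275432175
400 110 0.04781493226593181
top: disc (array([0.54970476, 0.06521381]), np.float64(0.06461333211705353)) paste [0.52329802 0.05252374]
```

View pics/w1c.png

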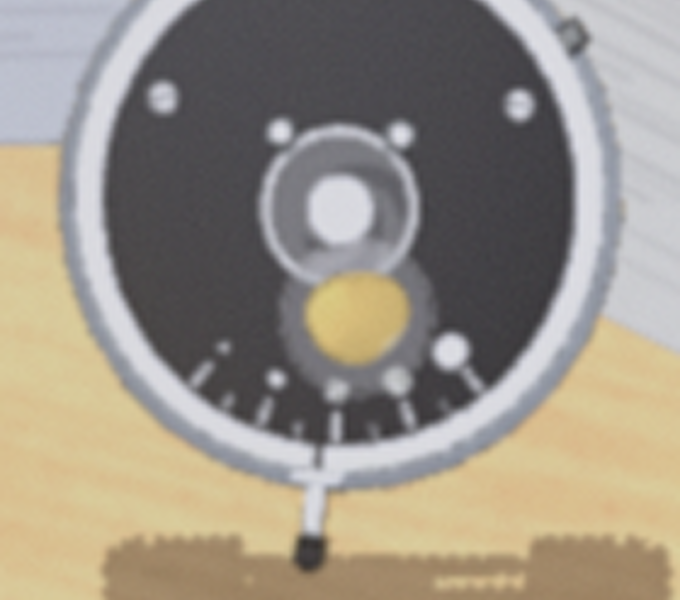

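Measured: window (0.5495,0.0652), stage yaw about 0.299, dish about (0.521,0.0515). The index is at about −0.1, with mark 2 at crop (265,410). The dish push comes in two parts, diagonal first, then along the stage's x to within 5 mm of the pins.

```bash
cat > push1.py <<'E'
from meas import *
W=np.array([.5495,.0652]); yaw=.299; X=np.array([np.cos(yaw),np.sin(yaw)]); Y=np.array([-X[1],X[0]])
H=.031; ZT=.0515+r.tips_ahead
if __name__=="__main__":
    dish=np.array([.521,.0515]); goal=W-.006*X; e=goal-dish; a=np.arctan2(e[1],e[0]); u=e/np.hypot(*e)
    move_gripper(0.0)
    s=dish-(H+.010)*u
    r.reach([*s,.12],down(a-np.pi/2)); r.move_l([*s,ZT],vel=.06)
    f0=np.array(status.current_ft_force()); print("f0",f0,status.current_ee_pos())
    r.move_l([*(dish-(H+.002)*u),ZT],vel=.03); print(np.array(status.current_ft_force())-f0)
    r.move_l([*(goal-H*u),ZT],vel=.02); print(np.array(status.current_ft_force())-f0,status.current_ee_pos())
    c=snap("wrist"); np.save("pics/w2.npy",c,allow_pickle=True)
    cv2.imwrite("pics/w2.png",cv2.resize(c["color"],(800,600),interpolation=cv2.INTER_CUBIC))
    print("paste",paste(c,goal),"goal",goal,status.current_clock(),status.current_finger_gap())
E
python3 push1.py
```

```text
f0 [-0.29739601 -0.25052889  0.49931126] [0.48498335 0.0324897  0.07670387]
[ 0.19081239 -0.06752594 -1.10310227]
[ 0.1663041  -0.5255765  -0.27483333] [0.51622758 0.0489706  0.07652075]
paste None goal [0.54376621 0.06343261] 7.775 0.0007484085625459717
```

View pics/w2.png

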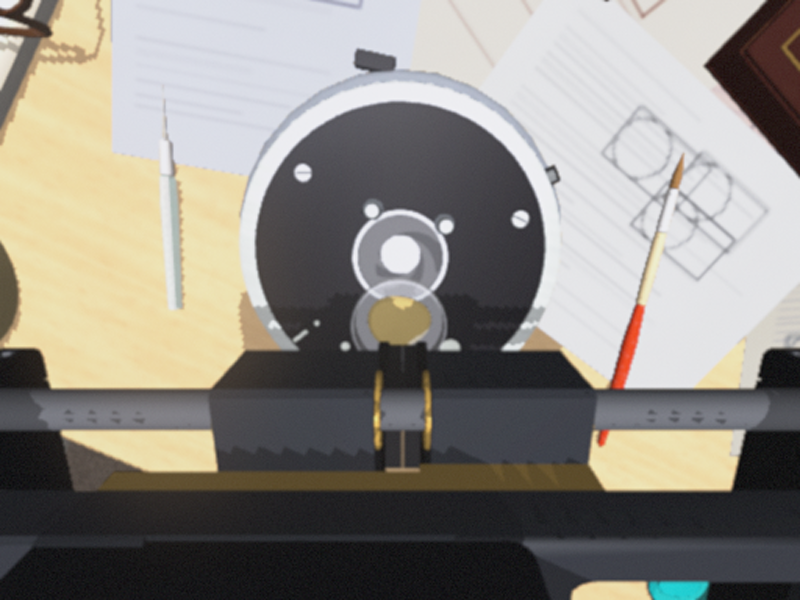

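The dish is at (400,322) in front of the fingertips (403,350), and the window is at (400,257). Computing where the dish is.

Run:
```python
from push1 import *
k=1.5625
c=np.load("pics/w2.npy",allow_pickle=True).item()
print("window",onplane(c,400/k,257/k,.048)[:2])
P=[onplane(c,u/k,v/k,.058)[:2] for u,v in((372,205),(445,220))]; d=P[0]-P[1];print("pins",P,np.hypot(*d),np.arctan2(d[1],d[0])-np.pi/2, P[0]/2+P[1]/2-.019*X)
# dish rim top: topmost, left, right outline
top=onplane(c,401/k,281/k,.058)[:2]; L=onplane(c,352/k,325/k,.058)[:2]; Rr=onplane(c,447/k,325/k,.058)[:2]
print("rim far",top,"L",L,"R",Rr, "centre",top-.0215*np.array([np.cos(.4),np.sin(.4)]),(L+Rr)/2)
print("tip px->",onplane(c,403/k,345/k,.0515), proj(c,[*status.current_ee_pos()[:2],.0515])*k)
```

```text
window [0.54858776 0.06553819]
pins [array([0.5642292 , 0.08686006]), array([0.57295006, 0.05689685])] 0.031206527523090253 0.28322780771497746 [0.55043263 0.06628173]
rim far [0.5410233  0.06106245] L [0.5128896  0.07111763] R [0.53264724 0.03339306] centre [0.52122049 0.05268995] [0.52276842 0.05225535]
tip px-> [0.51275578 0.04519829 0.0515    ] [399.22759954 335.3494792 ]
```

Run:
```python
from push1 import *
k=1.5625
c=np.load("pics/w2.npy",allow_pickle=True).item()
print(r.tips_ahead,ZT,status.current_ee_pos(),status.current_ee_rot(),status.current_ft_force())
D=c["depth"]
for u,v in((403,350),(403,360),(403,400),(390,350),(415,350),(400,335),(400,300),(355,325),(400,180)):
    o,d=ray(c,u/k,v/k); print(u,v,np.round(o+d*D[int(v/k),int(u/k)],4))
cv2.imwrite("pics/w2c.png",cv2.resize(c["color"][120:245,190:340],(720,600),interpolation=cv2.INTER_CUBIC))
s=snap("scene"); q=proj(s,[.53,.055,.05]).astype(int); print(q)
cv2.imwrite("pics/s2c.png",cv2.resize(s["color"][q[1]-50:q[1]+40,q[0]-60:q[0]+60],(800,600),interpolation=cv2.INTER_CUBIC))
```

```text
0.025 0.0765 [0.51620047 0.04899607 0.07650861] [-0.12617464  1.57071044 -2.78506352] [-0.1311828  -0.08703859 -1.56300668]
403 350 [0.5249 0.0518 0.0917]
403 360 [0.5253 0.052  0.1021]
403 400 [0.5445 0.0624 0.1717]
390 350 [0.5231 0.0563 0.0929]
415 350 [0.5276 0.0482 0.0935]
400 335 [0.5164 0.0487 0.0511]
400 300 [0.5312 0.0565 0.0503]
355 325 [0.5116 0.0696 0.0525]
400 180 [0.5784 0.0812 0.0476]
[224 196]
```

View pics/w2c.png

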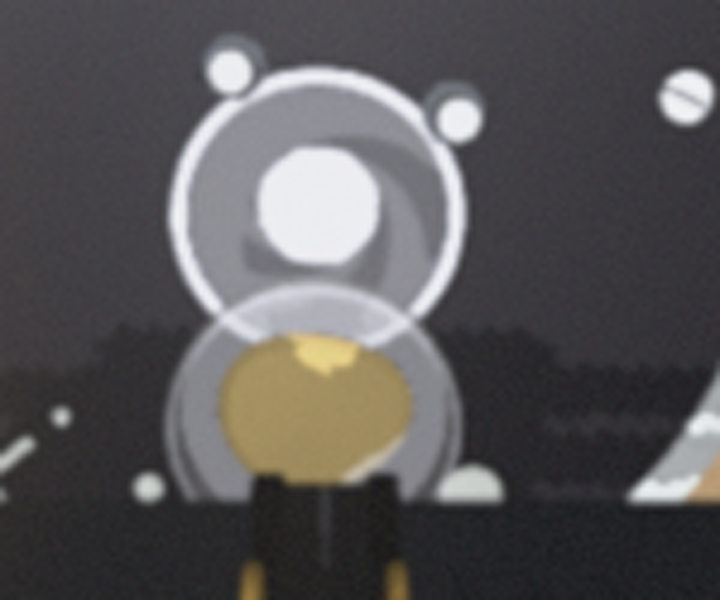

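View pics/s2c.png

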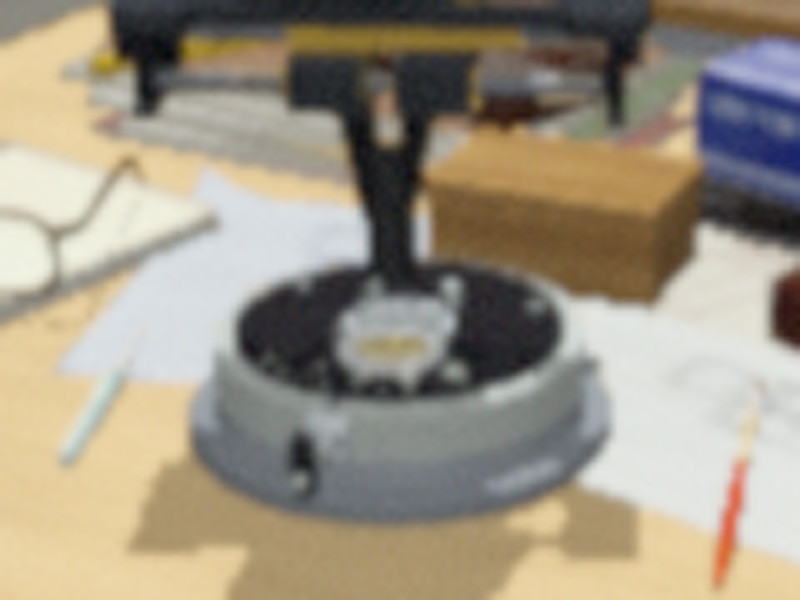

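Run:
```python
from push1 import *
k=1.5625
c=np.load("pics/w2.npy",allow_pickle=True).item()
p=status.current_ee_pos(); a=.4076; u=np.array([np.cos(a),np.sin(a)])
D=c["depth"]; g=c["color"]
for v in range(212,240,2):
    o,d=ray(c,258,v); print(v,g[v,258],np.round(o+d*D[v,258],4))
for z in(.05,.06,.07,.08,.09,.1): print(z,"wrist",proj(c,[p[0]+.0095*u[0],p[1]+.0095*u[1],z])*k)
s=snap("scene")
for z in(.05,.07,.08,.09,.1): print(z,"scene crop",(proj(s,[p[0],p[1],z])-[164,146])/.15)
```

```text
212 [ 95 141 160] [0.5188 0.0483 0.0514]
214 [ 96 142 160] [0.5171 0.0474 0.0503]
216 [ 94 140 158] [0.5157 0.0467 0.0503]
218 [ 90 138 157] [0.5141 0.0458 0.0497]
220 [ 73 104 116] [0.5253 0.0519 0.0864]
222 [49 50 52] [0.5255 0.052  0.0901]
224 [51 51 52] [0.5252 0.0519 0.0925]
226 [54 53 53] [0.5253 0.0519 0.0956]
228 [52 51 51] [0.5255 0.0521 0.0992]
230 [50 49 49] [0.5254 0.052  0.1017]
232 [46 45 45] [0.5254 0.052  0.1045]
234 [43 42 43] [0.5254 0.052  0.1071]
236 [46 45 46] [0.5256 0.0522 0.1101]
238 [40 39 41] [0.5245 0.0516 0.1099]
0.05 wrist [400.80890899 315.01239497]
0.06 wrist [400.79387574 321.88183757]
0.07 wrist [400.77731082 329.4511784 ]
0.08 wrist [400.75896758 337.83312351]
0.09 wrist [400.73854341 347.1659506 ]
0.1 wrist [400.71566291 357.62119754]
0.05 scene crop [394.72392954 352.49270507]
0.07 scene crop [393.60370417 305.03699038]
0.08 scene crop [393.03624304 280.99783339]
0.09 scene crop [392.46379687 256.74749702]
0.1 scene crop [391.88629969 232.28318625]
```

Both views put the closed fingertips at z≈0.083, about 31 mm higher than the TCP reading minus 25 mm implies. They passed above the dish without touching it, and the dish hasn't moved. I'll back off, descend behind the dish in stages and measure the tip height.

```bash
cat > tip.py <<'E'
from push1 import *
def tipz(c,a):
    """height of the lower edge of the leading finger face, from the wrist depth"""
    p=np.array(status.current_ee_pos()); u=np.array([np.cos(a),np.sin(a)]); D=c["depth"]; zs=[]
    for col in range(245,272):
        for v in range(180,240):
            o,d=ray(c,col,v); q=o+d*D[v,col]
            if abs((q[:2]-p[:2])@u-.0095)<.004 and abs((q[:2]-p[:2])@[-u[1],u[0]])<.012 and q[2]>.0: zs.append(q[2])
    return np.percentile(zs,[0,2,5]) if zs else None
E
python3 - <<'E'
from tip import *
dish=np.array([.521,.052]); goal=W-.006*X; e=goal-dish; a=np.arctan2(e[1],e[0]); u=e/np.hypot(*e)
p=status.current_ee_pos()
r.move_l([p[0],p[1],.11],vel=.15)
s=dish-(H+.012)*u
r.move_l([*s,.11],down(a-np.pi/2),vel=.1)
for z in(.075,.055):
    r.move_l([*s,z],vel=.06); c=snap("wrist"); print(z,status.current_ee_pos(),tipz(c,a),status.current_ft_force())
t=snap("scene"); q=proj(t,[*s,.055]).astype(int); print(q)
cv2.imwrite("pics/s3c.png",cv2.resize(t["color"][q[1]-45:q[1]+45,q[0]-60:q[0]+60],(800,600),interpolation=cv2.INTER_CUBIC))
for z in(.04,.05,.06,.07): print(z,"scene crop",(proj(t,[*s,z])-q+[60,45])/.15)
print(status.current_clock())
E
```

```text
0.075 [0.48290119 0.03272498 0.07527328] [0.04289582 0.04475972 0.04571059] [-0.75059945  0.23898736  0.54758986]
0.055 [0.48252188 0.0326997  0.0548688 ] [0.04332263 0.04437541 0.04512944] [0.32477112 0.47984811 0.56321771]
[221 203]
0.04 scene crop [403.56975643 339.68424178]
0.05 scene crop [402.94479377 315.62202112]
0.06 scene crop [402.31421805 291.34368759]
0.07 scene crop [401.67795332 266.84631654]
10.1417
```

View pics/s3c.png

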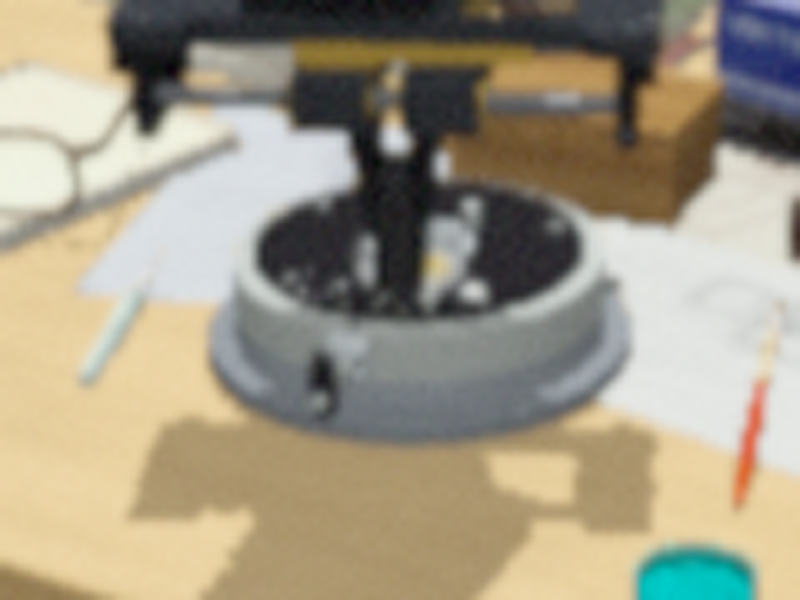

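```bash
cat > tip.py <<'E'
from push1 import *
def tipz(c,a):
    """height of the lower edge of the leading finger face: walk up the picture columns from the finger"""
    p=np.array(status.current_ee_pos()); u=np.array([np.cos(a),np.sin(a)]); D=c["depth"]; out=[]
    for col in range(250,266,3):
        last=None
        for v in range(236,170,-1):
            o,d=ray(c,col,v); q=o+d*D[v,col]; t=(q[:2]-p[:2])@u
            if last is not None and (abs(t-last[0])>.003): break
            if last is not None or abs(t-.0095)<.004: last=(t,q[2],v)
        out.append(last and tuple(np.round(last,4)))
    return out
E
python3 - <<'E'
from tip import *
dish=np.array([.521,.052]); goal=W-.006*X; e=goal-dish; a=np.arctan2(e[1],e[0])
c=snap("wrist"); print(tipz(c,a)); np.save("pics/w3.npy",c,allow_pickle=True)
for col in(252,258,262):
  for v in range(206,236,2):
    o,d=ray(c,col,v); print(col,v,c["color"][v,col].max(),np.round(o+d*c["depth"][v,col],4))
E
```

```text
[(np.float64(0.0096), np.float64(0.0656), np.float64(220.0)), (np.float64(0.0099), np.float64(0.0663), np.float64(220.0)), (np.float64(0.0099), np.float64(0.0663), np.float64(220.0)), (np.float64(0.0094), np.float64(0.0651), np.float64(220.0)), (np.float64(0.0096), np.float64(0.0778), np.float64(228.0)), (np.float64(0.01), np.float64(0.0667), np.float64(220.0))]
252 206 62 [0.4929 0.0403 0.0474]
252 208 67 [0.4915 0.0397 0.0471]
252 210 67 [0.4901 0.039  0.0466]
252 212 76 [0.4892 0.0385 0.0478]
252 214 161 [0.4869 0.0374 0.0445]
252 216 173 [0.4857 0.0368 0.0447]
252 218 170 [0.4843 0.0361 0.0445]
252 220 118 [0.49   0.0386 0.0642]
252 222 43 [0.4904 0.0388 0.0684]
252 224 40 [0.4903 0.0387 0.0712]
252 226 40 [0.4903 0.0386 0.0742]
252 228 42 [0.4906 0.0387 0.0778]
252 230 39 [0.4905 0.0386 0.0803]
252 232 39 [0.4904 0.0385 0.0827]
252 234 38 [0.4907 0.0386 0.086 ]
258 206 49 [0.4946 0.0368 0.0471]
258 208 48 [0.4932 0.0361 0.0469]
258 210 50 [0.4922 0.0356 0.0476]
258 212 71 [0.4911 0.0351 0.0482]
258 214 163 [0.4888 0.0339 0.0449]
258 216 172 [0.4872 0.033  0.0439]
258 218 173 [0.4867 0.0328 0.0462]
258 220 128 [0.4919 0.0355 0.065 ]
258 222 62 [0.4917 0.0354 0.0675]
258 224 62 [0.4919 0.0356 0.0714]
258 226 63 [0.4921 0.0357 0.0749]
258 228 62 [0.492  0.0356 0.0774]
258 230 63 [0.4919 0.0356 0.08  ]
258 232 63 [0.492  0.0356 0.083 ]
258 234 63 [0.4918 0.0356 0.0853]
262 206 51 [0.4956 0.0343 0.0467]
262 208 51 [0.4948 0.0339 0.048 ]
262 210 51 [0.4937 0.0334 0.0486]
262 212 79 [0.4925 0.0328 0.0486]
262 214 170 [0.4899 0.0314 0.0447]
262 216 174 [0.4887 0.0308 0.0449]
262 218 171 [0.4872 0.03   0.044 ]
262 220 123 [0.4933 0.0335 0.0659]
262 222 41 [0.4934 0.0336 0.0694]
262 224 40 [0.4929 0.0334 0.0711]
262 226 38 [0.4928 0.0334 0.074 ]
262 228 38 [0.4931 0.0337 0.0778]
262 230 41 [0.4928 0.0336 0.08  ]
262 232 36 [0.4928 0.0336 0.0827]
262 234 37 [0.4931 0.0338 0.0862]
```

The tip's lower edge is at TCP z + 0.010. I'll make a guarded descent to put the tips at about 0.0525, then push.

```bash
cat > push2.py <<'E'
from tip import *
ZP=.0425
def F(n=6):
    L=[]
    for _ in range(n): L.append(status.current_ft_force()); r.dwell(.02)
    return np.mean(L,0)
if __name__=="__main__":
    dish=np.array([.521,.052]); goal=W-.006*X; e=goal-dish; a=np.arctan2(e[1],e[0]); u=e/np.hypot(*e)
    s=dish-(H+.012)*u; f0=F(); print("f0",f0)
    for z in(.048,.0455,.044,.0425):
        r.move_l([*s,z],vel=.03); f=F(); print(z,np.round(f-f0,2))
        if abs(f[2]-f0[2])>2: raise SystemExit("contact")
    print(tipz(snap("wrist"),a)[:3])
    L=np.linalg.norm(goal-dish)
    for t in(-.003,L/3,2*L/3,L):
        r.move_l([*(dish+(t-H)*u),ZP],vel=.02); print(round(t,4),np.round(F(3)-f0,2),np.round(status.current_ee_pos(),4))
    c=snap("wrist"); np.save("pics/w4.npy",c,allow_pickle=True)
    cv2.imwrite("pics/w4.png",cv2.resize(c["color"][90:245,150:357],(800,600),interpolation=cv2.INTER_CUBIC))
    print("paste",paste(c,goal),"goal",goal,status.current_clock())
E
python3 push2.py
```

```text
f0 [ 0.00379625  0.16683173 -0.04103867]
0.048 [-0.06 -0.13 -0.05]
0.0455 [ 0.15 -0.45 -0.14]
0.044 [ 0.11 -0.03 -0.27]
0.0425 [ 0.2  -0.5  -0.04]
[(np.float64(0.0195), np.float64(0.0481), np.float64(202.0)), (np.float64(0.0188), np.float64(0.048), np.float64(203.0)), (np.float64(0.0186), np.float64(0.0475), np.float64(203.0))]
-0.003 [-0.12  0.09  0.38] [0.4905 0.0367 0.0424]
0.0085 [ 0.57 -0.34  0.25] [0.5008 0.0419 0.0424]
0.017 [ 0.19  0.49 -0.09] [0.5084 0.0457 0.0425]
0.0255 [-0.11 -0.25  0.27] [0.516  0.0495 0.0424]
paste [0.54572458 0.06353454] goal [0.54376621 0.06343261] 14.6
```

View pics/w4.png

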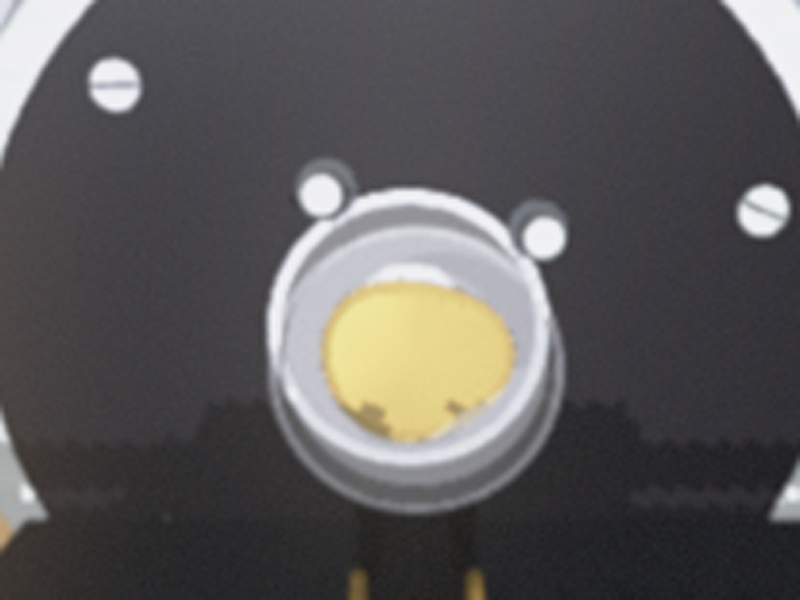

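The dish slid cleanly. It's at (415,360) in the crop, about 6 mm short of the pins at (320,195) and (543,238). Now I'll seat it with small steps along the stage's x, watching the force.

```bash
cat > seat.py <<'E'
from push2 import *
p=np.array(status.current_ee_pos()); a=.42
u=np.array([np.cos(a),np.sin(a)])
r.move_l([*(p[:2]-.004*u),ZP],vel=.04)
r.move_l([*(W-(H+.0095)*X),ZP],down(yaw-np.pi/2),vel=.03)
f0=F(12); print("f0",f0,status.current_ee_pos())
t=-.006
while t<=.0032:
    r.move_l([*(W+(t-H)*X),ZP],vel=.01); f=(F(8)-f0)[:2]@X; print(round(t,4),round(f,2),end="; ")
    if f<-.9:
        f=(F(10)-f0)[:2]@X
        if f<-.9: print("seated",f); break
    t+=.002 if t<-.003 else .0005
c=snap("wrist"); np.save("pics/w5.npy",c,allow_pickle=True)
cv2.imwrite("pics/w5.png",cv2.resize(c["color"][90:245,150:357],(800,600),interpolation=cv2.INTER_CUBIC))
print("\n",status.current_ee_pos(),"paste",paste(c,W),"W",W,status.current_clock())
E
python3 seat.py
```

```text
f0 [ 0.03719886 -0.15283968  0.03075755] [0.51084941 0.05309682 0.04250676]
-0.006 0.07; -0.004 0.11; -0.002 -0.96; seated -1.3005396145653554

 [0.517715   0.05554494 0.04240407] paste [0.54888518 0.06404445] W [0.5495 0.0652] 17.2
```

View pics/w5.png

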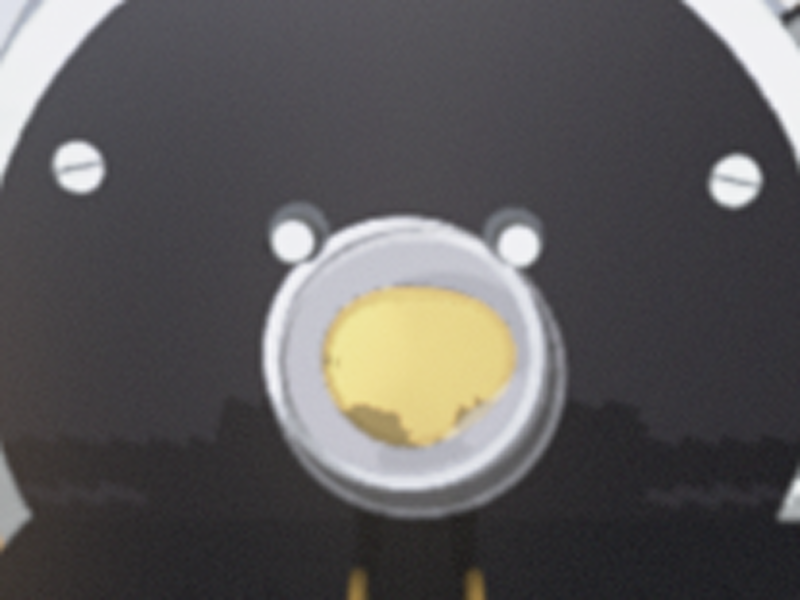

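The right pin at (519,246) looks in contact, but the dish is about 1.4 mm to the right of the pins' midline, so the left pin at (293,242) still has a small gap. I'll nudge with the face turned 0.35 rad towards the left pin so the dish slides onto both.

```bash
cat > nudge.py <<'E'
from push2 import *
def cw(c,x,y,z): return onplane(c,150+x*207/800,90+y*155/600,z)[:2]
c=np.load("pics/w5.npy",allow_pickle=True).item()
pl,pr=cw(c,293,242,.058),cw(c,519,246,.058); d=cw(c,414,365,.058)
yw=np.arctan2(*(pl-pr)[::-1])-np.pi/2; Xs=np.array([np.cos(yw),np.sin(yw)]); Ys=np.array([-Xs[1],Xs[0]])
g=(pl+pr)/2-.01855*Xs
print("yaw",yw,"pins",pl,pr,"goal",g,"dish rel goal x,y",(d-g)@Xs,(d-g)@Ys,"dists",np.hypot(*(pl-d)),np.hypot(*(pr-d)))
p=np.array(status.current_ee_pos())
print("face-derived x",(p[:2]+H*X-g)@Xs)
r.move_l([*(p[:2]-.006*X),ZP],vel=.04)
b=.35; a=yaw+b; u=np.array([np.cos(a),np.sin(a)])
r.move_l([*(g-(H+.008)*u),ZP],down(a-np.pi/2),vel=.03)
f0=F(12); print("f0",f0)
t=-.005
while t<=.0025:
    r.move_l([*(g+(t-H)*u),ZP],vel=.01); f=(F(8)-f0)[:2]@u; print(round(t,4),round(f,2),end="; ")
    if f<-.9:
        f=(F(10)-f0)[:2]@u
        if f<-.9: print("seated",f); break
    t+=.0005
c=snap("wrist"); np.save("pics/w6.npy",c,allow_pickle=True)
print("\n",status.current_ee_pos(),"paste",paste(c,g),status.current_clock())
q=np.array(status.current_ee_pos())
r.move_l([*(q[:2]-.012*u),ZP],vel=.04); r.move_l([*(q[:2]-.012*u),.09],vel=.1)
m=(q[:2]-.035*Xs); r.move_l([*m,.10],down(yaw-np.pi/2),vel=.12)
c=snap("wrist"); np.save("pics/w7.npy",c,allow_pickle=True)
print("paste",paste(c,g),status.current_clock())
im=c["color"]; q=proj(c,[*g,.058]).astype(int); print(q)
cv2.imwrite("pics/w7.png",cv2.resize(im[q[1]-60:q[1]+80,q[0]-80:q[0]+80],(800,700),interpolation=cv2.INTER_CUBIC)[:600])
E
python3 nudge.py
```

```text
yaw 0.2814996463796673 pins [0.56195219 0.08587443] [0.57081658 0.05522074] goal [0.54856451 0.06539446] dish rel goal x,y 0.0009814059610920402 -0.0014325582646594513 dists 0.024717941940722236 0.02279367846920957
face-derived x -0.0013761878949813179
f0 [0.04700534 0.17869196 0.074208  ]
-0.005 -0.15; -0.0045 -0.27; -0.004 -0.26; -0.0035 -0.54; -0.003 0.19; -0.0025 -0.36; -0.002 0.02; -0.0015 -0.37; -0.001 -0.88; -0.0005 -2.76; seated -3.1363829111619697

 [0.52306258 0.04620968 0.04237036] paste [0.5489654  0.06447077] 22.55
paste [0.54863249 0.06397916] 24.1833
[241 122]
```

View w7.

View pics/w7.png

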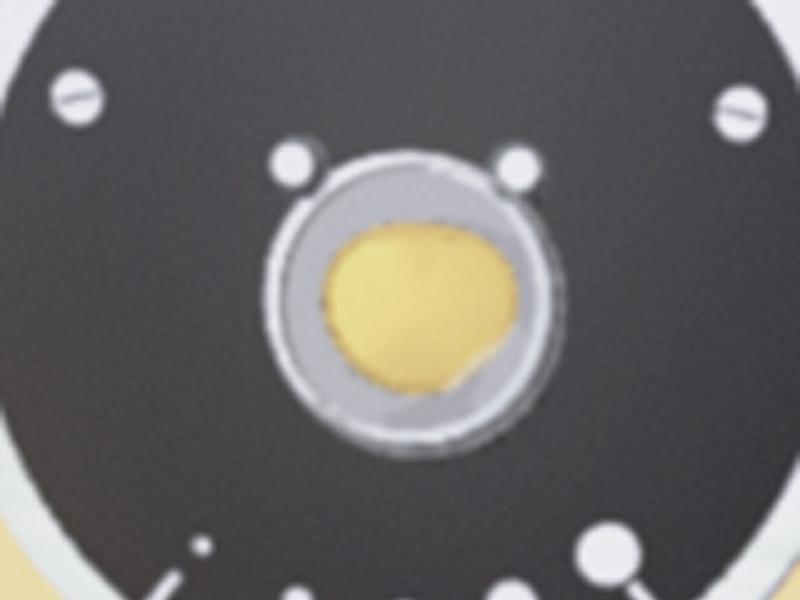

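Run:
```python
from tip import *
c=np.load("pics/w1.npy",allow_pickle=True).item()
f=lambda x,y,z:onplane(c,185+x*140/680,20+(y+200)*165/801,z)[:2]
w=f(340,208,.048)
w2=np.array([.549,.0655])
for n,x,y in(("m1",203,373),("m2",265,411),("m3",336,425),("m4",407,411),("m5",473,380),("idx",319,455)):
    for ww in (w,w2):
        d=ww-f(x,y,.048 if n!="idx" else .045); print(n,ww,np.hypot(*d),np.arctan2(d[1],d[0]))
m=[f(203,373,.048),f(265,411,.048),f(336,425,.048),f(407,411,.048),f(473,380,.048)]
print(f(310,553-5,.046))
```

```text
m1 [0.54816311 0.0644043 ] 0.059851459342954084 -0.41666420793428116
m1 [0.549  0.0655] 0.06018823978103202 -0.39438802415588375
m2 [0.54816311 0.0644043 ] 0.06005799286042988 -0.0712769728027591
m2 [0.549  0.0655] 0.060825646344858986 -0.052327987439365974
m3 [0.54816311 0.0644043 ] 0.060037710608217824 0.2772629401101671
m3 [0.549  0.0655] 0.06114812004156706 0.2907514689490631
m4 [0.54816311 0.0644043 ] 0.05919843266172842 0.6284789382770367
m4 [0.549  0.0655] 0.06052087358325958 0.6349943168381218
m5 [0.54816311 0.0644043 ] 0.06056540081992235 0.9763771358557103
m5 [0.549  0.0655] 0.06194189023322672 0.9750901009871176
idx [0.54816311 0.0644043 ] 0.06944582857180866 0.20768301357477387
idx [0.549  0.0655] 0.07049640064768044 0.22044416190941965
[0.45301534 0.04466829]
```

The picture shows the dish over the window and between the pins. I read window ring edges at x=265 and 553 and a dish outline at x≈565 on the right and y≈460 at the bottom. I can't tell which outline is the rim and which the base, so I'll measure it numerically from edge profiles.

```bash
cat > circ.py <<'E'
from push2 import *
def circles(c,g,yw,z,px=8e3):
    """rectify the plane z to the stage frame (px per m) and report Hough circles in mm about g"""
    S=np.array([[0,0],[1,0],[1,1],[0,1]])*.09-.045; Xs=np.array([np.cos(yw),np.sin(yw)]); Ys=np.array([-Xs[1],Xs[0]])
    src=np.array([proj(c,[*(g+s[0]*Xs+s[1]*Ys),z]) for s in S],np.float32)
    dst=np.array([[(.045-s[1])*px,(.045-s[0])*px] for s in S],np.float32)
    im=cv2.warpPerspective(c["color"],cv2.getPerspectiveTransform(src,dst),(720,720),flags=cv2.INTER_CUBIC)
    gr=cv2.cvtColor(im,cv2.COLOR_BGR2GRAY); out=[]
    for lo,hi,th in((18,24,30),(2.2,4.2,18)):
        h=cv2.HoughCircles(cv2.GaussianBlur(gr,(0,0),3),cv2.HOUGH_GRADIENT_ALT if 0 else cv2.HOUGH_GRADIENT,1,4,param1=40,param2=th,minRadius=int(lo*8),maxRadius=int(hi*8))
        for x,y,rr in (h[0] if h is not None else [])[:7]: out.append((round(45-y/8,1),round(45-x/8,1),round(rr/8,1)))
    return gr,out
if __name__=="__main__":
    g=np.array([.5486,.0654])
    for f in("w4","w5","w7"):
        c=np.load(f"pics/{f}.npy",allow_pickle=True).item()
        for z in(.058,.048): print(f,z,circles(c,g,.287,z)[1])
    gr,_=circles(c,g,.287,.048)
    b=cv2.GaussianBlur(gr,(0,0),2)
    for n,dx,dy in(("right",0,-1),("left",0,1),("front",-1,0),("back",1,0),("fr",-.707,-.707),("fl",-.707,.707)):
        print(n,[int(b[int(360-dx*t*8),int(360-dy*t*8)]) for t in np.arange(16,27,.5)])
    print("T",np.round(c["world_from_camera"],3)[:3,3])
E
python3 circ.py
```

```text
w4 0.058 [(np.float32(-4.2), np.float32(-1.6), np.float32(21.6)), (np.float32(1.9), np.float32(0.9), np.float32(20.2)), (np.float32(1.1), np.float32(-0.1), np.float32(19.2)), (np.float32(2.1), np.float32(0.4), np.float32(20.2)), (np.float32(-3.7), np.float32(-1.6), np.float32(22.0)), (np.float32(1.6), np.float32(0.3), np.float32(19.8)), (np.float32(-3.1), np.float32(-1.1), np.float32(20.5)), (np.float32(18.7), np.float32(-15.7), np.float32(2.9)), (np.float32(18.9), np.float32(16.2), np.float32(2.8)), (np.float32(19.4), np.float32(15.6), np.float32(3.8)), (np.float32(20.2), np.float32(15.4), np.float32(4.0)), (np.float32(18.7), np.float32(15.6), np.float32(3.2)), (np.float32(27.7), np.float32(-44.9), np.float32(3.4)), (np.float32(18.2), np.float32(-16.4), np.float32(3.8))]
w4 0.048 [(np.float32(-0.2), np.float32(0.6), np.float32(21.6)), (np.float32(-6.8), np.float32(-2.1), np.float32(23.0)), (np.float32(-6.2), np.float32(-2.1), np.float32(23.4)), (np.float32(-1.2), np.float32(-0.3), np.float32(20.5)), (np.float32(-0.2), np.float32(0.1), np.float32(21.4)), (np.float32(-1.3), np.float32
[... 3379 characters left out ...]
2(16.8), np.float32(2.3))]
right [178, 175, 173, 172, 173, 178, 188, 202, 212, 211, 193, 162, 133, 120, 118, 109, 92, 80, 75, 74, 72, 73]
left [186, 186, 186, 186, 180, 171, 165, 182, 211, 225, 218, 188, 146, 107, 84, 76, 75, 75, 76, 75, 74, 74]
front [176, 173, 172, 171, 171, 173, 179, 195, 211, 217, 204, 178, 149, 133, 128, 117, 99, 82, 72, 70, 71, 72]
back [186, 187, 187, 187, 184, 179, 177, 188, 208, 215, 194, 148, 105, 85, 82, 84, 84, 84, 83, 83, 84, 84]
fr [180, 183, 186, 187, 187, 186, 189, 199, 212, 215, 208, 183, 152, 130, 122, 122, 116, 99, 79, 69, 68, 69]
fl [188, 188, 187, 187, 187, 186, 182, 183, 190, 197, 204, 198, 170, 132, 97, 81, 72, 70, 71, 72, 73, 72]
T [0.559 0.057 0.272]
```

At the rim plane (r=21.7) the dish centre is about 1.8 mm right of the pins' midline. The earlier push had wedged it against the right pin by friction. I'll push at 60° to the stage's x, which can't wedge, until it meets the left pin, then re-measure.

```bash
cat > nudge2.py <<'E'
import sys
from circ import *
def nudge(b,t0,t1,fmax,dt=.0004,g=np.array([.5486,.0654]),yw=.287):
    """push the dish along stage-x turned by b; t: dish centre along the push relative to the goal"""
    a=yw+b; u=np.array([np.cos(a),np.sin(a)])
    s=g-(H+.012)*u; r.reach([*s,.10],down(a-np.pi/2)); r.move_l([*s,ZP],vel=.08)
    r.move_l([*(g+(t0-H)*u),ZP],vel=.03); f0=F(12); t=t0
    while t<t1:
        t+=dt; r.move_l([*(g+(t-H)*u),ZP],vel=.01); f=(F(5)-f0)[:2]@u; print(round(t*1e3,1),round(f,2),end="; ")
        if f<-fmax and (F(10)-f0)[:2]@u<-fmax: print("stop"); break
    q=np.array(status.current_ee_pos())[:2]
    r.move_l([*(q-.012*u),ZP],vel=.04); r.move_l([*(q-.012*u),.09],vel=.12)
def look(name,g=np.array([.5486,.0654]),yw=.287):
    X_=np.array([np.cos(yw),np.sin(yw)]); r.reach([*(g-.062*X_),.10],down(yw-np.pi/2)); c=snap("wrist"); np.save(f"pics/{name}.npy",c,allow_pickle=True)
    L=circles(c,g,yw,.058)[1]; print("\n",[tuple(map(float,l)) for l in L if abs(l[2]-21.7)<.7 or l[2]<4.2 and l[0]>10],"paste",paste(c,g),status.current_clock())
if __name__=="__main__":
    nudge(np.radians(60),-.0035,.0008,.8); look("w8")
E
python3 nudge2.py
```

```text
-3.1 0.0; -2.7 -0.08; -2.3 0.07; -1.9 0.25; -1.5 -0.17; -1.1 0.4; -0.7 0.26; -0.3 0.33; 0.1 0.4; 0.5 0.08; 0.9 0.42; 
 [(0.4000000059604645, 0.4000000059604645, 21.299999237060547), (0.8999999761581421, 0.4000000059604645, 21.700000762939453), (18.600000381469727, -15.800000190734863, 2.9000000953674316), (18.799999237060547, 16.299999237060547, 2.9000000953674316), (17.899999618530273, 15.600000381469727, 3.799999952316284)] paste [0.54923272 0.06627551] 32.3917
```

Run:
```python
from nudge2 import *
nudge(0,-.0022,.0010,.7,dt=.0005); look("w9")
c=np.load("pics/w9.npy",allow_pickle=True).item()
gr,_=circles(c,np.array([.5486,.0654]),.287,.058); b=cv2.GaussianBlur(gr,(0,0),2)
for n,dx,dy in(("right",0,-1),("left",0,1),("front",-1,0),("fr",-.707,-.707),("fl",-.707,.707)):
    print(n,[int(b[int(360-dx*t*8),int(360-dy*t*8)]) for t in np.arange(16,27,.5)])
```

```text
-1.7 0.48; -1.2 0.61; -0.7 0.15; -0.2 -0.51; 0.3 -2.1; stop

 [(0.6000000238418579, 0.4000000059604645, 21.399999618530273), (1.100000023841858, 0.30000001192092896, 21.899999618530273), (0.6000000238418579, 0.8999999761581421, 21.100000381469727), (0.10000000149011612, 0.6000000238418579, 21.299999237060547), (18.600000381469727, -15.800000190734863, 2.9000000953674316), (18.799999237060547, 16.200000762939453, 2.799999952316284), (18.399999618530273, 15.699999809265137, 3.4000000953674316), (19.299999237060547, 16.100000381469727, 2.4000000953674316)] paste [0.54926369 0.06620278] 37.3167
right [175, 172, 173, 179, 190, 202, 208, 204, 191, 163, 126, 93, 75, 69, 70, 71, 71, 71, 73, 72, 71, 71]
left [188, 188, 187, 185, 184, 188, 196, 191, 173, 155, 144, 131, 111, 91, 79, 75, 74, 75, 76, 75, 76, 76]
front [172, 172, 174, 180, 194, 209, 214, 209, 193, 164, 127, 93, 72, 66, 68, 69, 70, 70, 70, 70, 69, 69]
fr [188, 189, 188, 188, 188, 192, 194, 188, 173, 154, 118, 84, 66, 65, 69, 70, 68, 67, 67, 67, 67, 68]
fl [188, 188, 188, 188, 189, 191, 190, 183, 171, 159, 135, 107, 85, 74, 72, 73, 72, 71, 71, 73, 73, 72]
```

The dish is seated: contact force rose sharply, the paste didn't move further, and the centre is within about 0.4 mm of the pins' midline. Now the lever, with arc steps to just short of the mark, then a measurement.

```bash
cat > lever.py <<'E'
from push2 import *
C0=np.array([.549,.0655]); ZL=.023; HP=.0097+.005
def tcp(phi,gap=0):
    u=np.array([-np.sin(phi),np.cos(phi)]); return C0-.1*np.array([np.cos(phi),np.sin(phi)])-(HP+gap)*u
def post(c,phi):
    hsv=c["color"].max(2); q=proj(c,[*(C0-.1*np.array([np.cos(phi),np.sin(phi)])),.046])
    m=hsv<70; b=blob(m,10,800,q,14)
    if b is None: return q,None
    p=onplane(c,*b,.046)[:2]; v=C0-p; return q,b,p,np.hypot(*v),np.arctan2(v[1],v[0])
if __name__=="__main__":
    r.reach([*tcp(.214,.014),.09],down(.214)); r.move_l([*tcp(.214,.014),ZL],vel=.12); f0=F(8); print("f0",f0)
    for ph,gp in((.214,.003),(.17,0),(.12,0),(.07,0),(.02,0),(-.02,0)):
        r.move_l([*tcp(ph,gp),ZL],down(ph),vel=.04); print(ph,np.round(F(2)-f0,2),end="; ")
    c=snap("wrist"); np.save("pics/w10.npy",c,allow_pickle=True); t=snap("top"); np.save("pics/t10.npy",t,allow_pickle=True)
    print("\n",status.current_ee_pos(),"wrist",post(c,-.02),"top",post(t,-.02),status.current_clock())
E
python3 lever.py
```

```text
f0 [-0.02176836  0.11450338 -0.05563719]
0.214 [ 0.06 -0.22  0.23]; 0.17 [-0.47 -0.68 -0.45]; 0.12 [-0.77  0.31  0.26]; 0.07 [ 0.39 -0.22  0.17]; 0.02 [-0.06 -0.35 -0.17]; -0.02 [0.03 0.71 0.49]; 
 [0.44878083 0.05281739 0.02301827] wrist (array([256.67854943, 218.45603886]), None) top (array([226.30252649, 236.66970224]), None) 41.6833
```

Run:
```python
from lever import *
np.set_printoptions(linewidth=250)
c=np.load("pics/w10.npy",allow_pickle=True).item(); t=np.load("pics/t10.npy",allow_pickle=True).item()
D=c["depth"]; o,_=ray(c,0,0)
for nm,cc in(("w",c),):
    g=cc["color"].max(2); print("expected post now",proj(cc,[.449,.0672,.046]),"old",proj(cc,[.453,.0447,.046]),"C0",proj(cc,[*C0,.048]))
    for v in range(180,236,3):
        print(v," ".join(f"{g[v,u]:3d}/{(ray(cc,u,v)[0]+ray(cc,u,v)[1]*D[v,u])[2]*1e3:3.0f}" for u in range(228,300,4)))
# lever in the robust way: points standing 25..50 mm high, outside the ring, from wrist depth
v,u=np.mgrid[0:384,0:512]; h=384/2/np.tan(np.radians(c["vfov"])/2); T=np.array(c["world_from_camera"])
P=np.stack([(u-c["cx"])/h*D,(v-c["cy"])/h*D,D],-1)@T[:3,:3].T+T[:3,3]
d=C0-P[...,:2]; rr=np.hypot(d[...,0],d[...,1]); ph=np.arctan2(d[...,1],d[...,0])
for lo,hi in((.082,.094),(.094,.106)):
    m=(rr>lo)&(rr<hi)&(abs(ph-.05)<.5)&(P[...,2]>.024)&(P[...,2]<.050)
    if m.any(): print(lo,m.sum(),np.percentile(ph[m],[5,25,50,75,95]),np.percentile(P[m][:,2],[5,50,95]))
```

```text
expected post now [256.6523956  218.96374351] old [264.32398667 255.49025968] C0 [439.30773278 220.12578242]
180 239/  1 240/  0 240/ -0 204/ -1 196/ -1 193/ -1 193/  1 192/ -0 196/ -1 193/ -1 189/  1 193/  0 192/  1 107/ 12 137/ 12 195/ 11 140/ 12 128/ 12
183 201/  0 240/ -0 241/  0 211/ -1 197/ -2 194/ -1 192/ -1 193/  0 195/  0 192/ -1 189/ -0 192/ -0 192/  0 117/ 13 130/ 13 132/ 13 129/ 12 129/ 13
186 197/ -1 198/ -0 199/ -2 197/ -0 198/ -0 194/  0 191/ -1 188/ -0 191/ -1 193/  0 191/ -1 191/ -1 193/ -0 122/ 12 128/ 12 154/ 14 138/ 12 128/ 12
189 195/ -0 193/ -0 192/  0 195/  0 195/  0 196/ -1 191/  1 187/ -0 187/ -2 191/  1 192/  0 191/ -0 182/ -0 123/ 12 130/ 13 129/ 12 129/ 12 129/ 13
192 194/ -0 190/ -1 190/ -1 193/ -1 190/ -0 196/ -1 192/ -0 187/ -1 188/ -1 192/  0 190/ -1 192/  1 180/  1 123/ 12 129/ 13 130/ 13 130/ 12 127/ 13
195 192/ -1 190/ -1 188/ -1 192/ -0 192/ -1 194/ -1 194/ -0 188/  1 190/  0 193/ -0 190/  0 192/ -1 173/ -1 123/ 13 128/ 14 131/ 13 129/ 13 123/ 13
198 192/ -1 191/  0 190/  0 195/ -1 192/ -0 194/ -1 191/ -0 188/ -1 190/ -1 191/ -1 192/  0 189/ -1 168
[... 1334 characters left out ...]
10  45/110  48/108  47/109  47/109  61/108
228  50/112  51/111  52/112  47/112  44/ 49  41/ 49  45/ 46  56/ 45  41/ 46  42/ 45  38/ 48  37/ 50  41/111  40/112  40/113  43/112  44/112  38/112
231  49/113  49/114  50/114  46/113  43/ 53  43/ 53  45/ 50  58/ 50  41/ 50  42/ 50  33/ 53  38/ 53  41/114  43/113  40/114  40/114  40/114  40/115
234  49/117  47/117  46/117  45/114  42/ 57  41/ 57  44/ 53  57/ 54  40/ 54  42/ 54  36/ 57  36/ 57  41/116  42/117  40/116  41/116  39/116  39/116
0.082 286 [-0.04610046 -0.03665737 -0.01281252  0.01337713  0.03023003] [0.02906221 0.0328664  0.04595642]
0.094 584 [-0.05877896 -0.04657525 -0.02035335  0.02302795  0.0434676 ] [0.02883234 0.04435165 0.04810917]
```

```bash
cat > bar.py <<'E'
from lever import *
def bar(c):
    """lever angle from the bright upper face of the bar, 82..93 mm from the axis"""
    L=[]; g=c["color"].max(2); D=c["depth"]
    for v in range(190,224):
        for u in range(262,300):
            o,d=ray(c,u,v); z=(o+d*D[v,u])[2]
            if g[v,u]>150 and .030<z<.036:
                q=onplane(c,u,v,.033)[:2]; e=C0-q
                if .080<np.hypot(*e)<.093: L.append([*q,np.arctan2(e[1],e[0])])
    L=np.array(L); vx,vy,x0,y0=cv2.fitLine(L[:,:2].astype(np.float32),cv2.DIST_L2,0,1e-4,1e-4).ravel()
    return len(L),L[:,2].mean(),np.arctan(vy/vx)
if __name__=="__main__":
    c=np.load("pics/w10.npy",allow_pickle=True).item(); print("bar",bar(c))
    e=C0-onplane(c,255.5,220.3,.046)[:2]; print("post",np.hypot(*e),np.arctan2(e[1],e[0]))
    # window/pins in this picture?
    print("pins expected px",proj(c,[.5624,.0857,.058]),proj(c,[.5711,.0552,.058]))
E
python3 bar.py
```

```text
bar (169, np.float64(-0.012516367872917007), np.float32(0.00054911093))
post 0.10065817610063721 -0.009141051114809416
pins expected px [485.01357691 188.89656886] [490.32473777 244.84504946]
```

```bash
cat > fin.py <<'E'
from bar import *
def polar(c,C=C0):
    """bright scale marks (r 59..62) and dark index line (r 68.5..73) as peaks in angle"""
    g=cv2.GaussianBlur(c["color"].max(2).astype(np.float32),(0,0),.6); A=np.arange(-.5,1.1,.004)
    def prof(R0,R1,z):
        out=[]
        for a in A:
            L=[proj(c,[*(C-R*np.array([np.cos(a),np.sin(a)])),z]).astype(np.float32) for R in np.linspace(R0,R1,5)]
            out.append(np.mean(cv2.remap(g,np.array([[p[0] for p in L]]),np.array([[p[1] for p in L]]),cv2.INTER_LINEAR)))
        return np.array(out)
    from scipy.signal import find_peaks
    m=prof(.0585,.0625,.048); i=prof(.069,.073,.045)
    pm=find_peaks(m,prominence=18)[0]; pi=find_peaks(-i,prominence=15)[0]
    return [(round(A[k],3),int(m[k])) for k in pm],[(round(A[k],3),int(i[k])) for k in pi]
if __name__=="__main__":
    for ph in(-.045,-.068): r.move_l([*tcp(ph),ZL],down(ph),vel=.03)
    print("bar",bar(snap("wrist")))
    r.move_l([*tcp(-.068,.012),ZL],vel=.06); r.move_l([*tcp(-.068,.012),.10],vel=.15)
    r.reach([.47,.03,.22],down(.287-np.pi/2)); c=snap("wrist"); np.save("pics/w11.npy",c,allow_pickle=True)
    print(polar(c),circles(c,np.array([.5486,.0654]),.287,.058)[1] if 0 else paste(c,[.5493,.0662]),status.current_clock())
    print("t=0 check",polar(np.load("pics/w1.npy",allow_pickle=True).item()))
E
python3 fin.py
```

```text
bar (166, np.float64(-0.056823770610821216), np.float32(-0.006885019))
([(np.float64(-0.416), 164), (np.float64(-0.24), 97), (np.float64(-0.068), 166), (np.float64(0.104), 94), (np.float64(0.276), 176), (np.float64(0.452), 99), (np.float64(0.624), 166), (np.float64(0.796), 102), (np.float64(0.968), 165)], [(np.float64(-0.048), 147)]) [0.54918222 0.06593993] 44.3833
t=0 check ([(np.float64(-0.412), 146), (np.float64(-0.24), 99), (np.float64(-0.064), 141), (np.float64(0.104), 93), (np.float64(0.284), 159), (np.float64(0.628), 149), (np.float64(0.968), 145)], [(np.float64(0.208), 150)])
```

Run:
```python
from fin import *
c=np.load("pics/w11.npy",allow_pickle=True).item(); g=c["color"].max(2).astype(np.float32)
def S(C,a,R,z):
    p=proj(c,[*(C-R*np.array([np.cos(a),np.sin(a)])),z]).astype(np.float32); return float(cv2.remap(g,np.array([[p[0]]]),np.array([[p[1]]]),cv2.INTER_LINEAR)[0,0])
A=np.arange(-.14,.04,.01); print(np.round(A,2))
for R,z in((.0585,.048),(.0605,.048),(.0625,.048),(.067,.045),(.069,.045),(.071,.045),(.073,.045),(.0745,.045)): print(R,[int(S(C0,a,R,z)) for a in A])
for R in(.083,.087,.091): print("bar",R,[int(S(C0,a,R,.033)) for a in A])
print("post",[int(S(C0,a,.1,.046)) for a in A])
```

```text
[-0.14 -0.13 -0.12 -0.11 -0.1  -0.09 -0.08 -0.07 -0.06 -0.05 -0.04 -0.03
 -0.02 -0.01  0.    0.01  0.02  0.03]
0.0585 [71, 72, 73, 84, 101, 125, 152, 167, 167, 151, 121, 94, 80, 70, 70, 71, 72, 73]
0.0605 [71, 70, 76, 89, 111, 141, 167, 179, 179, 150, 120, 94, 74, 71, 69, 69, 70, 70]
0.0625 [70, 71, 76, 86, 113, 140, 167, 185, 175, 155, 120, 90, 76, 69, 70, 70, 70, 70]
0.067 [168, 174, 174, 173, 171, 171, 164, 149, 127, 111, 116, 127, 146, 153, 154, 158, 163, 164]
0.069 [223, 223, 223, 223, 223, 215, 205, 172, 143, 132, 141, 174, 197, 215, 222, 224, 222, 221]
0.071 [223, 222, 222, 224, 223, 222, 206, 183, 146, 127, 145, 174, 207, 219, 224, 224, 223, 222]
0.073 [220, 220, 219, 220, 220, 215, 208, 184, 160, 150, 159, 184, 204, 219, 220, 219, 219, 220]
0.0745 [207, 212, 214, 211, 211, 213, 212, 209, 198, 193, 193, 205, 213, 215, 215, 214, 215, 215]
bar 0.083 [210, 211, 211, 208, 205, 197, 201, 214, 220, 222, 220, 207, 188, 162, 155, 162, 181, 196]
bar 0.087 [220, 220, 220, 218, 214, 208, 207, 217, 222, 224, 222, 206, 185, 160, 163, 177, 198, 212]
bar 0.091 [219, 219, 220, 219, 215, 208, 206, 214, 220, 222, 221, 204, 180, 155, 158, 173, 194, 213]
post [191, 183, 183, 180, 161, 113, 80, 69, 70, 71, 68, 66, 68, 85, 119, 148, 163, 167]
```

The mark is at −0.067 and the index at −0.050, so 0.017 rad is still to go. One more short push, then the final check.

Run:
```python
from fin import *
from circ import circles
r.reach([*tcp(-.06,.012),.09],down(-.06)); r.move_l([*tcp(-.06,.012),ZL],vel=.12)
for ph,gp in((-.06,.003),(-.085,0)): r.move_l([*tcp(ph,gp),ZL],down(ph),vel=.03)
r.move_l([*tcp(-.085,.012),ZL],vel=.06); r.move_l([*tcp(-.085,.012),.10],vel=.15)
r.reach([.47,.03,.22],down(.287-np.pi/2)); c=snap("wrist"); np.save("pics/w12.npy",c,allow_pickle=True)
print(polar(c),paste(c,[.5493,.0662]),status.current_clock())
print([tuple(map(float,l)) for l in circles(c,np.array([.5486,.0654]),.287,.058)[1] if abs(l[2]-21.6)<.7 or l[0]>10 and l[2]<4])
```

```text
([(np.float64(-0.416), 164), (np.float64(-0.24), 96), (np.float64(-0.068), 164), (np.float64(0.104), 94), (np.float64(0.276), 175), (np.float64(0.452), 99), (np.float64(0.624), 168), (np.float64(0.796), 103), (np.float64(0.968), 165)], [(np.float64(-0.068), 138)]) [0.54918432 0.06589664] 49.0917
[(-0.800000011920929, -0.30000001192092896, 21.100000381469727), (-0.30000001192092896, -0.10000000149011612, 21.399999618530273), (0.10000000149011612, 0.30000001192092896, 21.600000381469727), (-1.2999999523162842, -0.10000000149011612, 21.399999618530273), (0.10000000149011612, -0.6000000238418579, 21.799999237060547), (0.800000011920929, 0.4000000059604645, 21.799999237060547), (18.600000381469727, -16.100000381469727, 3.0), (18.799999237060547, 16.299999237060547, 2.799999952316284), (18.100000381469727, -16.600000381469727, 2.299999952316284), (18.799999237060547, 15.699999809265137, 2.9000000953674316), (18.299999237060547, 15.800000190734863, 2.5999999046325684)]
```

The index and mark 2 now coincide at −0.068, the dish hasn't moved, and the arm is clear. Handing in.

```bash
python3 -c "
from h import *
ticket.sign_off(); print(status.current_clock())"
```

```text
the job is handed in; nothing more can be done
the job is handed in; nothing more can be done
```

The job is handed in, at about 49 s on the robot's clock. The dish is against both stop pins over the window, and the iris index line stands at the second-smallest spot's mark.

**Dish:** I pushed it with closed fingertips in several short pushes.
- **First pass missed:** the fingertips were about 35 mm higher than `r.tips_ahead` implies, so they passed over the dish without touching it. I corrected the height from the wrist depth picture.
- **Second push wedged:** the dish caught on the right pin about 1.8 mm off centre. A further push at 20° didn't free it and reached about 3.1 N, the highest dish force I read. A push at 60° freed it.
- **Final seating:** the last push met about 2 N without moving the dish. The rim fit puts it within about 0.5 mm of seated.

**Lever:** I pushed it after the dish, in two goes. The first stopped 0.017 rad short. In the last picture the index line and mark 2 both read −0.068 rad, to the 0.004 rad step of the measurement. The paste centre was unchanged from before the last push, and the arm was clear.

**Where checks disagreed or were missing:**
- The dish and window-ring outlines nearly coincide, so the last circle fits scatter by about ±1 mm. I relied on the paste position and the contact force as well.
- I had used all 12 picture views by then, so the 60° push, the final seating and the lever setting were checked by numbers only.
- I didn't check the bystanders after the job.

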